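# Stack the read culture dishes back on their pile

## Task

The two square culture dishes on the slanted reading stand have been read: put them one after the other on top of the pile in the steel tray, each level and square with its foot nested in the rim of the dish below, so that all four stand as one straight pile where the pile stands now. Set each down gently and level, not edge first and not dropped, keep them all lid up and never tip one far over, and leave the beaker and the vials as they are.

Things in the scene. Friction and masses are not known exactly. Their poses are not given: they have to be found in the camera images.
- dish_a: Closed square four-well culture dish, frosted clear plastic, pink wells, lid fast, 60 x 60 x 17 mm, about 45 g. Bottom of the begun pile, loose in the tray. Origin: centre of underside; z up through the lid, x and y parallel to the sides (same every quarter turn). Upward from the underside: foot 0-3 mm, 45 mm square tapering out to 50 mm; base 3-6 mm, 54 mm square; lid 6-14 mm, 60 mm square, flat upright sides; stacking rim 14-17 mm.
- dish_b: Closed square four-well culture dish, frosted clear plastic, pink wells, lid fast, 60 x 60 x 17 mm, about 45 g. Like dish_a and nested on it: the present top of the pile. The rim on each lid is 3 mm wide and 3 mm high, 54 mm square inside; the foot of the next dish stands inside it on the lid with 2 mm to spare on each side, so a nested dish's origin is 14 mm above the one below.
- dish_c: Closed square four-well culture dish, frosted clear plastic, pink wells, lid fast, 60 x 60 x 17 mm, about 45 g. Like dish_a. Lies lid up on the lower field of the slanted stand, low side against its ledge. Origin: centre of underside, on the glowing face; z square to the slanted face, x up the slope, y along the ledge. Grip it across the 60 mm along its y: those two sides stand free.
- dish_d: Closed square four-well culture dish, frosted clear plastic, pink wells, lid fast, 60 x 60 x 17 mm, about 45 g. Like dish_c, with the same axes, but on the upper field of the stand, against the upper ledge, 78 mm farther up the slope. The two are interchangeable on the pile.
- stand: LED reading stand, fixed: glowing white panel 160 mm up the slope x 110 mm wide, face 25 degrees from level (z = 54 mm at mid-face). Ledges 9 mm off the face, 4 mm thick, run along the low edge and across the middle. Origin: on the table under mid-face; y along the ledges, -x the low side, which faces the left end of the table (within 20 degrees). Stands left or right of the middle.
- tray: Shallow steel tray, fixed, 130 (x) x 150 (y) x 12 mm, walls and floor 3 mm, that carries the pile. Origin: centre of underside, z up. It stands on the other side of the table from the stand.
- beaker: Loose clear beaker, 77 mm across, 93 mm high, bystander. Origin: centre of underside.
- vial_red: Loose small vial with red cap, 23 mm across, 43 mm high, bystander. Origin: centre of underside.
- vial_blue: Loose small vial with blue cap, 23 mm across, 43 mm high, bystander. Origin: centre of underside.
Mind the look-alikes: they are no part of the job. Leave any purple look-alike of the dish_b alone.

How it is judged (in metres and radians):
On the way:
1. one of the two dishes is nested on the pile (((horizontal distance between dish_c and dish_b below 0.004 m and z of dish_c in the frame of dish_b between 0.0125 and 0.0155 m and angle between dish_c's own z axis and vertical below 0.05 rad and (angle between the x axis of dish_c and the x axis of dish_b, either way round below 0.12 rad or angle between the x axis of dish_c and the y axis of dish_b, either way round below 0.12 rad)) or (horizontal distance between dish_d and dish_b below 0.004 m and z of dish_d in the frame of dish_b between 0.0125 and 0.0155 m and angle between dish_d's own z axis and vertical below 0.05 rad and (angle between the x axis of dish_d and the x axis of dish_b, either way round below 0.12 rad or angle between the x axis of dish_d and the y axis of dish_b, either way round below 0.12 rad)))), for 0.2 s.
At the end, for the whole second after the job is handed in: All four dishes in one pile in the tray, at rest, the two from the stand on top in either order: each within 4 mm sideways of the one below, nested (12.5 to 15.5 mm above it), level within 0.05 rad, sides parallel within 0.12 rad (any quarter turn); bottom dish within 20 mm of its start (angle between each of dish_a, dish_b's own z axis and vertical below 0.05 rad and distance of dish_a from where it was at the start of the episode below 0.02 m and horizontal distance between dish_b and dish_a below 0.004 m and z of dish_b in the frame of dish_a between 0.0125 and 0.0155 m and (angle between the x axis of dish_b and the x axis of dish_a, either way round below 0.12 rad or angle between the x axis of dish_b and the y axis of dish_a, either way round below 0.12 rad) and linear speed of each of dish_a, dish_b, dish_c, dish_d below 0.02 m/s and ((horizontal distance between dish_c and dish_b below 0.004 m and z of dish_c in the frame of dish_b between 0.0125 and 0.0155 m and angle between each of dish_c, dish_d's own z axis and vertical below 0.05 rad and (angle between the x axis of dish_c and the x axis of dish_b, either way round below 0.12 rad or angle between the x axis of dish_c and the y axis of dish_b, either way round below 0.12 rad) and horizontal distance between dish_d and dish_c below 0.004 m and z of dish_d in the frame of dish_c between 0.0125 and 0.0155 m and (angle between the x axis of dish_d and the x axis of dish_c, either way round below 0.12 rad or angle between the x axis of dish_d and the y axis of dish_c, either way round below 0.12 rad)) or (horizontal distance between dish_d and dish_b below 0.004 m and z of dish_d in the frame of dish_b between 0.0125 and 0.0155 m and angle between each of dish_d, dish_c's own z axis and vertical below 0.05 rad and (angle between the x axis of dish_d and the x axis of dish_b, either way round below 0.12 rad or angle between the x axis of dish_d and the y axis of dish_b, either way round below 0.12 rad) and horizontal distance between dish_c and dish_d below 0.004 m and z of dish_c in the frame of dish_d between 0.0125 and 0.0155 m and (angle between the x axis of dish_c and the x axis of dish_d, either way round below 0.12 rad or angle between the x axis of dish_c and the y axis of dish_d, either way round below 0.12 rad)))); the robot touches nothing.
It fails at once if a dish is put to the pile edge first (touches it while more than 0.2 rad from level) ((contact force between dish_c and dish_b above 0.1 N and angle between dish_c's own z axis and vertical above 0.2 rad and angle between dish_b's own z axis and vertical below 0.1 rad) or (contact force between dish_d and dish_b above 0.1 N and angle between dish_d's own z axis and vertical above 0.2 rad and angle between dish_b's own z axis and vertical below 0.1 rad) or (contact force between dish_c and dish_d above 0.1 N and angle between dish_c's own z axis and vertical above 0.2 rad and angle between dish_d's own z axis and vertical below 0.1 rad) or (contact force between dish_d and dish_c above 0.1 N and angle between dish_d's own z axis and vertical above 0.2 rad and angle between dish_c's own z axis and vertical below 0.1 rad)).
It fails at once if a dish is tipped more than 60 degrees from level (angle between any of dish_a, dish_b, dish_c, dish_d's own z axis and vertical above 1.05 rad).
It fails at once if a dish is dropped (falls faster than 0.7 m/s with no finger on it) ((linear speed of dish_a above 0.7 m/s and contact force between the fingers and dish_a below 0.02 N) or (linear speed of dish_b above 0.7 m/s and contact force between the fingers and dish_b below 0.02 N) or (linear speed of dish_c above 0.7 m/s and contact force between the fingers and dish_c below 0.02 N) or (linear speed of dish_d above 0.7 m/s and contact force between the fingers and dish_d below 0.02 N)).
It fails at once if the beaker or a vial is pushed more than 20 mm from its place or tipped over (distance of any of beaker, vial_red, vial_blue from where it was at the start of the episode above 0.02 m or angle between any of beaker, vial_red, vial_blue's own z axis and vertical above 0.5 rad).
It also fails if it takes over 58 s, if anything falls off the work surface, if the arm or the gripper's body presses on something with over 40 N, if the wrist force passes 120 N, or if a joint passes its speed limit or range.

## Robot

A 6-joint arm with a two-finger parallel gripper is mounted at the origin on the work surface; the furniture and walls round the work are solid. World frame = base frame: x ahead of the robot, y to its left, z up, the work surface at z = 0. Lengths are in mm, angles in degrees, forces in N, time in s.
With the tool pointing down it reaches from about 350 to 850 mm from the base axis. Payload 8.1 kg.
Tool frame: the origin (TCP) lies where the fingers leave the gripper's body, on its centre line; the fingertips stand 73 mm ahead of it and the grasp point (between the pads) lies 54 mm ahead of it; z points along the fingers, y is the line along which they close (so a half turn about z gives the same grasp; the last joint's range is limited). The gripper opens to 85 mm and grips with 20 to 120 N. Pads are 22 mm wide; open, the fingers measure 114 mm over their backs; the gripper's body (76 mm by 85 mm) begins 54 mm behind the grasp point. The pads swing forward as they close: fully open they stand 13 mm farther back than shut.
Start: joints at [-71.012, 7.471, 85.268, -0, 87.261, -4.893], TCP at [242.922, -548.63, 303.892] pointing down, gripper open.
Joint ranges: [-169.43, 169.43], [-51.17, 129.36], [1.28, 143.12], [-76.62, 256.62], [0, 156.53], [-152.29, 152.29]. Speed limits (degrees/s): [136.94, 136.94, 159.86, 180, 180, 180].

## Interface

Orientations are given as [roll, pitch, yaw] about the fixed x, y, z axes, in that order (R = Rz(yaw) Ry(pitch) Rx(roll)).
In Python, from bench import sense, optics, r gives the robot as it stands.
- The arm moves only by the tool servo_tool, never from a script. Its argument "plan" is a list that holds one entry, the list of rows, each a list of 5 numbers: the shift along the world's x, y, z in m, then the turn about the world's z in degrees, then the finger opening in m, from 0 to 0.0854. A call has 1 to 10 rows; each row shifts and turns the commanded pose from where the row before left it; what a row does not reach is not made up. A row lasts 1/10 s, in which the tool goes at most 50 mm and 8.59 degrees, less where a joint would pass 70% of its speed; a pose out of reach is approached as far as the arm can. A call is refused whole if a number of a shift passes 0.05 or a number of a turn 8.59, either way. A call with a gripper value outside its range is refused whole. The fingers move at their own pace and stop on an object; "force" is the grip in N (left out, the last holds). Time passes only in rows, so rows that do not move let the fingers close. It gives the time, the measured TCP pose, the force, the opening and the grip force at its end, in the units of the state.
- sense(): the state, without advancing time (a new reading comes with each control period).
- optics.snapshot(name): name is "scene" or "top" or "wrist"; returns a dict with "frame" (400x640x3 uint8, blue, green, red), "fx", "fy", "cx", "cy" (pixels), "dist_coeffs" ([k1, k2, p1, p2, k3] as OpenCV has them; the pictures are not rectified), "cam_to_world" (4x4, takes a point from camera to world coordinates). Camera axes: x right, y down, z forward; pixel columns grow to the right and rows downward; lengths in mm; the calibration is good to about 2 mm. A picture is of the moment at which its call begins. There is no depth.
- r.hand_in(): hands the job in; it is judged then, once.
The state is a dict: "time": time; "joint_pos": joint angles; "qd": joint speeds; "joint_efforts": joint torques, N m; "tool_pos": TCP position; "tcp_rot": TCP orientation; "ft_force": force on the tool from outside, world axes, zero at the start; "wrist_torque": the same for the moment, N m; "finger_gap": finger opening in mm; "grip_force": force on a finger pad.
Only numpy, scipy, OpenCV 4.12 (cv2) and the standard library are available. Lean on these libraries where they do the work, as an engineer would, in place of code of your own. Each camera call takes 0.05 s, during which the arm holds its last target. There are 200 camera calls.

## Working session

There is one attempt and no reset: what is moved stays moved. The work goes in short steps, Python scripts to look and compute and a tool call to move; the robot and the scene stay as the last step left them, time stands still between calls to the robot, and variables do not carry over. Pictures are saved under pics/ and viewed, at most 10 in all, crops included, and the job is handed in when it is done.

Besides the shell and the picture viewer there is one more tool, called after "Call:" as name(argument=value, ...), one argument or row to a line, values as JSON. servo_tool: Moves the arm, as the interface text tells. Its arguments: {"type":"object","properties":{"plan":{"type":"array"},"force":{"type":"number"}},"required":["plan"]}

```bash
mkdir -p pics; python3 - <<'E'
from bench import sense, optics, r
import cv2,pickle
s=sense();print(s)
for n in("scene","top","wrist"):
    d=optics.snapshot(n);pickle.dump(d,open(f"pics/{n}0.pkl","wb"));cv2.imwrite(f"pics/{n}0.png",d["frame"]);print(n,d["fx"],d["dist_coeffs"],d["cam_to_world"])
E
```

```text
{'time': 0.0, 'joint_pos': array([-7.10121448e+01,  7.51622341e+00,  8.53283183e+01,  1.10315517e-03,
        8.72606373e+01, -4.89253556e+00]), 'qd': array([-0.05582216,  0.07030177,  0.08612754,  0.06330411, -0.01374759,
        0.02342723]), 'joint_efforts': array([-1.73495268e-03, -5.69382119e+01, -5.00567079e+01, -5.87019331e-04,
        1.45712882e-02, -3.09534346e-05]), 'tool_pos': array([ 242.79589788, -548.23864401,  302.84188058]), 'tcp_rot': array([-1.79895298e+02, -1.00681940e-02,  2.38803278e+01]), 'ft_force': array([0.5177719 , 0.27401181, 0.17095617]), 'wrist_torque': array([-0.06246166,  0.00670548,  0.0055007 ]), 'grip_force': 0.0, 'finger_gap': 85.29165852825844}
scene 514.5709499777258 [0.02278337 0.         0.         0.         0.        ] [[ 6.09126850e-01 -4.01874560e-01  6.83711429e-01 -6.11575905e+02]
 [-7.93028182e-01 -2.99500503e-01  5.30476910e-01 -7.43703415e+02]
 [-8.41325796e-03 -8.65330161e-01 -5.01131650e-01  7.73491754e+02]
 [ 0.00000000e+00  0.00000000e+00  0.00000000e+00  1.00000000e+00]]
top 481.67851263381533 [-0.11900425  0.          0.          0.          0.        ] [[ 1.94646664e-02 -9.96948628e-01  7.55947053e-02  2.57566300e+02]
 [-9.99805906e-01 -1.91785204e-02  4.50942806e-03 -1.37673323e+01]
 [-3.04587352e-03 -7.56678074e-02 -9.97128430e-01  1.34591374e+03]
 [ 0.00000000e+00  0.00000000e+00  0.00000000e+00  1.00000000e+00]]
wrist 326.9193432881374 [-0.03371075  0.          0.          0.          0.        ] [[ 4.04635458e-01 -8.81764569e-01 -2.42407488e-01  3.03751430e+02]
 [-9.14477285e-01 -3.90508175e-01 -1.05993683e-01 -5.22537511e+02]
 [-1.20063171e-03  2.64564944e-01 -9.64367123e-01  3.72505775e+02]
 [ 0.00000000e+00  0.00000000e+00  0.00000000e+00  1.00000000e+00]]
```

View pics/scene0.png

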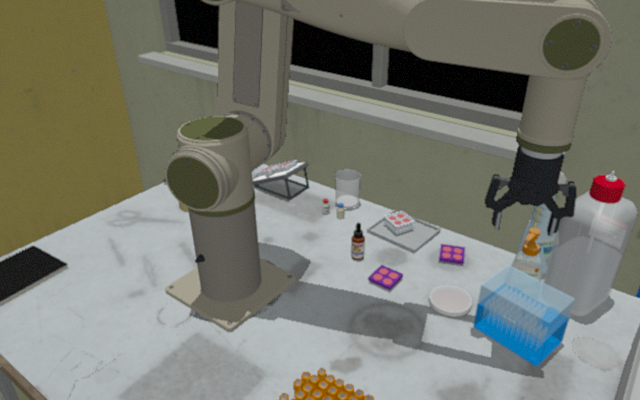

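View pics/top0.png

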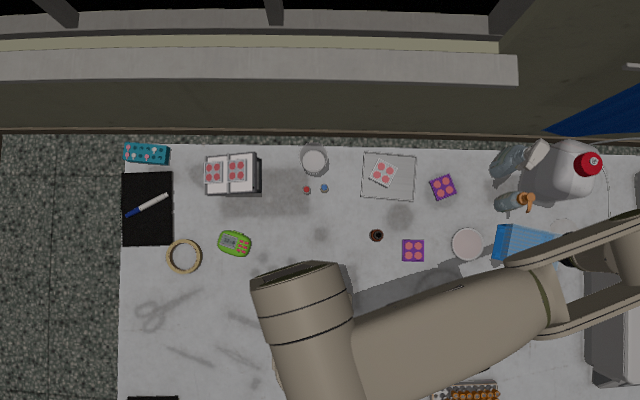

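```bash
cat > h.py <<'E'
import numpy as np, cv2, pickle
from bench import sense, optics
def ray(d,uv):
    K=np.array([[d["fx"],0,d["cx"]],[0,d["fy"],d["cy"]],[0,0,1.]])
    p=cv2.undistortPoints(np.array(uv,float).reshape(-1,1,2),K,np.array(d["dist_coeffs"],float)).reshape(-1,2)
    T=np.array(d["cam_to_world"]); v=np.c_[p,np.ones(len(p))]@T[:3,:3].T
    return T[:3,3],v
def on_z(d,uv,z):
    o,v=ray(d,uv); return o+v*((z-o[2])/v[:,2])[:,None]
def tri(d1,u1,d2,u2):
    o1,v1=ray(d1,u1);o2,v2=ray(d2,u2);out=[]
    for a,b in zip(v1,v2):
        a=a/np.linalg.norm(a);b=b/np.linalg.norm(b)
        t=np.linalg.lstsq(np.c_[a,-b],o2-o1,rcond=None)[0]
        p,q=o1+a*t[0],o2+b*t[1]; out.append([*(p+q)/2,np.linalg.norm(p-q)])
    return np.array(out)
def wells(d,amin=15,amax=4000):
    hsv=cv2.cvtColor(d["frame"],cv2.COLOR_BGR2HSV)
    m=(((hsv[...,0]<12)|(hsv[...,0]>165))&(hsv[...,1]>50)&(hsv[...,2]>110)).astype(np.uint8)
    n,l,st,c=cv2.connectedComponentsWithStats(m)
    return np.array([[*c[i],st[i,4]] for i in range(1,n) if amin<st[i,4]<amax])
def snap(n,k):
    d=optics.snapshot(n);pickle.dump(d,open(f"pics/{n}{k}.pkl","wb"));cv2.imwrite(f"pics/{n}{k}.png",d["frame"]);return d
E
python3 - <<'E'
from h import *
np.set_printoptions(precision=1,suppress=True)
d=pickle.load(open("pics/top0.pkl","rb"));w=wells(d);w=w[(w[:,1]<300)]
for a in w: print(a, on_z(d,a[:2],40)[0], on_z(d,a[:2],60)[0])
f=d["frame"]
a=cv2.resize(f[140:210,190:270],None,fx=5,fy=5,interpolation=cv2.INTER_CUBIC)
b=cv2.resize(f[140:210,350:430],None,fx=5,fy=5,interpolation=cv2.INTER_CUBIC)
cv2.imwrite("pics/crop0.png",np.hstack([a,b]))
E
```

```text
[127.7 147.2  18. ] [500.1 524.7  40. ] [496.4 516.5  60. ]
[126.6 154.7  19. ] [478.7 526.5  40. ] [475.3 518.2  60. ]
[591.2 163.3 334. ] [ 481.9 -789.7   40. ] [ 478.5 -777.8   60. ]
[146.4 156.3  17. ] [474.7 468.8  40. ] [471.4 461.4  60. ]
[240.  164.7  42. ] [454.7 204.5  40. ] [451.7 201.1  60. ]
[216.5 166.7  38. ] [448.3 269.4  40. ] [445.3 265.   60. ]
[231.9 165.6  41. ] [452.  226.7  40. ] [449. 223.  60.]
[381. 166.  45.] [ 458.4 -182.6   40. ] [ 455.4 -180.    60. ]
[208.6 167.4  37. ] [445.8 291.3  40. ] [443.  286.7  60. ]
[389.5 170.3  48. ] [ 447.1 -206.1   40. ] [ 444.2 -203.1   60. ]
[240.  174.7  42. ] [427.1 203.5  40. ] [424.5 200.2  60. ]
[376.5 174.3  48. ] [ 435.3 -170.4   40. ] [ 432.5 -168.    60. ]
[216.4 176.2  38. ] [421.9 268.4  40. ] [419.4 264.1  60. ]
[231.7 175.3  39. ] [425.  226.3  40. ] [422.4 222.6  60. ]
[208.5 177.   38. ] [419.3 290.5  40. ] [416.8 285.8  60. ]
[385.1 178.6  46. ] [ 423.8 -194.1   40. ] [ 421.3 -191.4   60. ]
[445.4 180.6  44. ] [ 422. -361.   40.] [ 419.4 -355.6   60. ]
[436.7 184.   42. ] [ 412.  -336.7   40. ] [ 409.6 -331.7   60. ]
[305.9 188.6  28. ] [392.   21.9  40. ] [390.   21.3  60. ]
[449.  189.3  42. ] [ 398. -371.   40.] [ 395.8 -365.6   60. ]
[440.2 192.7  43. ] [ 388.3 -346.6   40. ] [ 386.3 -341.5   60. ]
[408.2 245.1  42. ] [ 243.7 -258.8   40. ] [ 243.9 -255.    60. ]
[417.7 245.3  45. ] [ 243.4 -284.7   40. ] [ 243.6 -280.6   60. ]
[408.1 254.9  43. ] [ 217.2 -258.8   40. ] [ 217.8 -255.1   60. ]
[417.6 255.1  44. ] [ 217.  -284.9   40. ] [ 217.6 -280.7   60. ]
```

View pics/crop0.png

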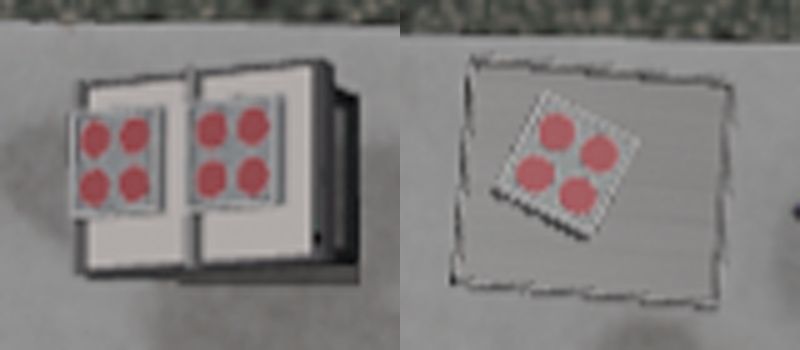

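Candidates in the top view are frosted dishes on the stand at (212,172) (dish_c, low side on the left) and (236,170) (dish_d), and the pile in the tray at (383,173). Purple look-alikes are at (442,187) and (413,250), and I'll leave those alone. The crop confirms the pink-on-frosted dishes on the white stand and in the steel tray. I'll move over the pile first to look.

Call:
servo_tool(
  plan=[
    [[0.0211,0.04,0,4.5,0.085],[0.0211,0.04,0,4.5,0.085],[0.0211,0.04,0,4.5,0.085],[0.0211,0.04,0,4.5,0.085],[0.0211,0.04,0,4.5,0.085],[0.0211,0.04,0,4.5,0.085],[0.0211,0.04,0,4.5,0.085],[0.0211,0.04,0,4.5,0.085],[0.0211,0.04,0,4.5,0.085],[0,0,0,0,0.085]],
  ],
)

```text
time: 1.15
tool_pos: [434.5, -184.2, 303.7]
tcp_rot: [-180.0, -0.1, 64.8]
ft_force: [0.2, -1.1, 0.3]
finger_gap: 84.8
grip_force: 0.0
```

```bash
python3 - <<'E'
from h import *
np.set_printoptions(precision=1,suppress=True)
d=snap("wrist",1);snap("top",1);snap("scene",1);s=sense();print(s['time'],s['tool_pos'],s['tcp_rot'])
for a in wells(d,60): print(a, on_z(d,a[:2],28)[0])
E
```

```text
1.3 [ 432.7 -188.7  303.7] [-180.     0.    64.4]
[180.7   3.9 148. ] [386.6  23.9  28. ]
[315.  166.1 295. ] [ 435.8 -172.2   28. ]
[340.1 166.6 305. ] [ 459.7 -184.    28. ]
[314.7 190.5 286. ] [ 424.1 -196.1   28. ]
[339.1 190.9 290. ] [ 447.8 -207.8   28. ]
[359.1 296.  195. ] [ 416.8 -335.2   28. ]
[344.4 309.6 186. ] [ 393.3 -344.6   28. ]
[374.1 308.5 192. ] [ 426.4 -358.6   28. ]
[218.8 314.1 148. ] [ 252.2 -285.9   28. ]
[359.4 321.7 182. ] [ 403.  -368.1   28. ]
```

View pics/wrist1.png

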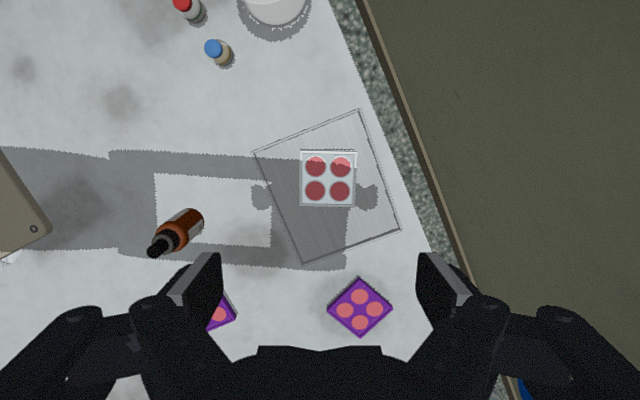

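Call:
servo_tool(
  plan=[
    [[0.0,0.048,0,3.05,0.085],[0.0,0.048,0,3.05,0.085],[0.0,0.048,0,3.05,0.085],[0.0,0.048,0,3.05,0.085],[0.0,0.048,0,3.05,0.085],[0.0,0.048,0,3.05,0.085],[0.0,0.048,0,3.05,0.085],[0.0,0.048,0,3.05,0.085],[0.0,0.048,0,3.05,0.085],[0,0,0,0,0.085]],
  ],
)

```text
time: 2.3
tool_pos: [432.7, 246.5, 303.5]
tcp_rot: [-180.0, -0.1, 92.0]
ft_force: [-0.4, -1.6, -0.2]
finger_gap: 85.4
grip_force: 0.0
```

```bash
python3 - <<'E'
from h import *
np.set_printoptions(precision=1,suppress=True)
d=snap("wrist",2);snap("top",2);snap("scene",2);s=sense();print(s['time'],s['tool_pos'],s['tcp_rot'])
for a in wells(d,60): print(a, on_z(d,a[:2],60)[0])
E
```

```text
2.45 [433.3 242.1 303.6] [-180.     0.1   91.7]
[306.8 136.1 324. ] [419.1 290.8  60. ]
[333.3 136.2 326. ] [444.1 291.6  60. ]
[306.3 161.6 339. ] [419.3 266.8  60. ]
[333.3 161.7 338. ] [445.2 267.6  60. ]
[304.9 213.7 371. ] [419.2 214.4  60. ]
[332.5 213.8 375. ] [446.9 215.2  60. ]
[304.5 241.5 388. ] [419.5 184.5  60. ]
[332.6 241.6 389. ] [448.3 185.4  60. ]
```

View pics/wrist2.png

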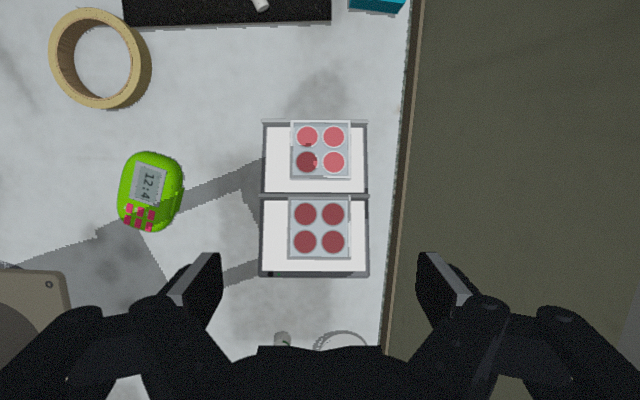

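```bash
python3 - <<'E'
from h import *
np.set_printoptions(precision=1,suppress=True)
L=lambda n:pickle.load(open(f"pics/{n}.pkl","rb"))
t,w=L("top0"),L("wrist2")
tw=[[208.5,177],[208.6,167.4],[216.4,176.2],[216.5,166.7],[231.7,175.3],[231.9,165.6],[240,174.7],[240,164.7]]
ww=wells(w,60)[:,:2]
P=tri(t,tw,w,ww);print(P);
c,d=P[:4].mean(0),P[4:].mean(0);print(c,d,np.linalg.norm((c-d)[:3]))
for q in(P[:4],P[4:]):
    e=(q[2:,:3]-q[:2,:3]).mean(0);f=(q[1::2,:3]-q[::2,:3]).mean(0);print(e,np.linalg.norm(e),np.degrees(np.arcsin(e[2]/np.linalg.norm(e))),f,np.linalg.norm(f),np.degrees(np.arctan2(f[1],f[0])))
w1=L("wrist1");tp=[[376.5,174.3],[381,166],[385.1,178.6],[389.5,170.3]]
P=tri(t,tp,w1,wells(w1,60)[1:5,:2]);print(P,P.mean(0))
q=on_z(w1,wells(w1,60)[1:5,:2],28)[:,:2];e=q[1]-q[0]+q[3]-q[2];print(np.degrees(np.arctan2(e[1],e[0])));
f=w1["frame"][140:220,285:370];g=w["frame"][110:270,255:375]
cv2.imwrite("pics/crop1.png",np.hstack([cv2.resize(f,(425,400),interpolation=cv2.INTER_CUBIC),cv2.resize(g,(300,400),interpolation=cv2.INTER_CUBIC)]))
E
```

```text
[[418.7 289.6  43.8   0.3]
 [445.1 290.5  43.6   0.6]
 [419.6 265.7  54.3   1.1]
 [445.9 266.5  53.2   0.8]
 [420.1 219.6  76.9   0.5]
 [446.3 220.1  75.9   0.5]
 [420.7 195.6  87.4   0.5]
 [447.2 196.4  87.6   0.9]]
[432.3 278.1  48.7   0.7] [433.6 207.9  82.    0.6] 77.66280625227023
[  0.8 -23.9  10. ] 25.98509713231628 22.74314542835245 [26.4  0.8 -0.6] 26.399647950882063 1.8038701477113843
[  0.8 -23.8  11.1] 26.275874964947583 24.929140357365128 [26.4  0.7 -0.4] 26.364613999313043 1.5474648441931826
[[ 436.2 -171.4   33.1    0.3]
 [ 459.8 -183.6   31.2    0.3]
 [ 424.7 -195.    33.6    0.1]
 [ 448.1 -207.    32.     0.4]] [ 442.2 -189.2   32.5    0.3]
-26.26971905782617
```

View pics/crop1.png

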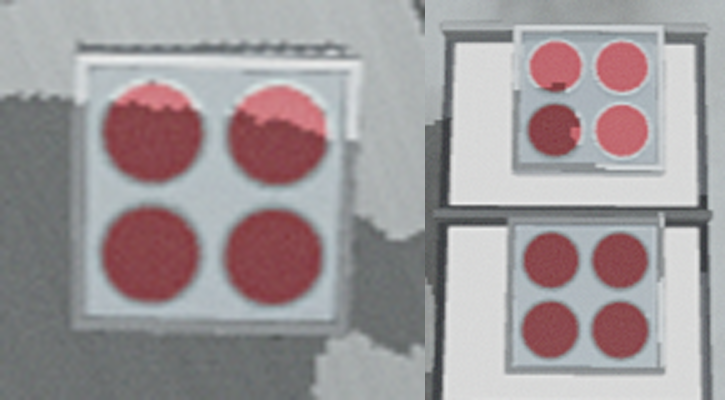

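The crop shows both dishes square to the tool axis on the white panel (c at (590,98), d at (585,295) in the crop) and the pile square to it too. The measured c-d spacing is 77.7 mm against 78, tilt about 25°, and the pile lid is at z≈32 against 31. I'll go down over dish_d and stop above it.

Call:
servo_tool(
  plan=[
    [[0.0008,-0.0372,0,0,0.072],[0,0,-0.03,0,0.072],[0,0,-0.04,0,0.072],[0,0,-0.04,0,0.072],[0,0,-0.0359,0,0.072],[0,0,0,0,0.072],[0,0,0,0,0.072]],
  ],
  force=20,
)

```text
time: 3.15
tool_pos: [433.9, 204.5, 158.4]
tcp_rot: [-179.9, 0.0, 91.7]
ft_force: [0.7, 0.2, 0.5]
finger_gap: 72.0
grip_force: 0.0
```

```bash
python3 - <<'E'
from h import *
np.set_printoptions(precision=1,suppress=True)
d=snap("wrist",3);s=sense();print(s['time'],s['tool_pos'],s['tcp_rot'],s['ft_force'],s['finger_gap'])
for a in wells(d,60): print(a, on_z(d,a[:2],82)[0])
E
```

```text
3.2 [434.9 205.3 159.9] [179.9  -0.   91.7] [-0.1 -0.2  0.8] 72.08104294784206
[ 295.8   74.3 1097. ] [421.5 285.5  82. ]
[ 345.1   74.2 1098. ] [442.2 286.1  82. ]
[ 295.2  120.5 1200. ] [421.5 266.5  82. ]
[ 345.8  120.5 1197. ] [443.4 267.2  82. ]
[ 292.1  219.  1428. ] [420.5 221.5  82. ]
[ 345.6  219.  1417. ] [445.6 222.3  82. ]
[  2.4 209.2  91. ] [280.1 222.1  82. ]
[ 18.3 215.  161. ] [287.7 219.4  82. ]
[ 36.5 220.8 165. ] [296.4 216.7  82. ]
[  1.8 229.2  71. ] [277.3 211.7  82. ]
[ 16.7 234.2 157. ] [284.5 209.3  82. ]
[ 34.1 239.8 150. ] [293.1 206.7  82. ]
[ 291.4  273.6 1534. ] [420.3 193.1  82. ]
[ 346.4  273.6 1534. ] [447.4 194.   82. ]
```

View pics/wrist3.png

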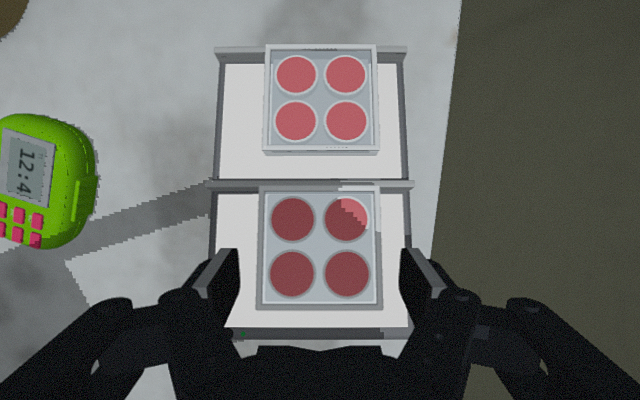

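Wrist view: dish_d (255–383, 185–310) is centred between the fingertips (inner edges 238 and 402). Now a guarded descent.

Call:
servo_tool(
  plan=[
    [[0,0,-0.006,0,0.072],[0,0,-0.006,0,0.072],[0,0,0,0,0.072]],
  ],
)

```text
time: 3.5
tool_pos: [433.6, 206.2, 146.0]
tcp_rot: [180.0, -0.0, 91.8]
ft_force: [-0.6, -0.4, -0.2]
finger_gap: 72.2
grip_force: 0.0
```

Call:
servo_tool(
  plan=[
    [[0,0,-0.003,0,0.072],[0,0,0,0,0.072]],
  ],
)

```text
time: 3.7
tool_pos: [433.5, 206.2, 142.8]
tcp_rot: [-180.0, 0.0, 91.8]
ft_force: [-0.0, 1.0, -1.2]
finger_gap: 71.5
grip_force: 0.0
```

Call:
servo_tool(
  plan=[
    [[0,0,-0.002,0,0.072],[0,0,0,0,0.072]],
  ],
)

```text
time: 3.9
tool_pos: [433.5, 206.2, 140.7]
tcp_rot: [-180.0, 0.0, 91.8]
ft_force: [-0.8, 0.4, -0.4]
finger_gap: 71.9
grip_force: 0.0
```

Call:
servo_tool(
  plan=[
    [[0,0,-0.002,0,0.072],[0,0,0,0,0.072]],
  ],
)

```text
time: 4.1
tool_pos: [433.5, 206.2, 138.7]
tcp_rot: [-180.0, 0.0, 91.8]
ft_force: [-0.5, -0.4, -0.0]
finger_gap: 72.3
grip_force: 0.0
```

Call:
servo_tool(
  plan=[
    [[0,0,-0.0015,0,0.072],[0,0,0,0,0.072]],
  ],
)

```text
time: 4.3
tool_pos: [433.5, 206.1, 137.3]
tcp_rot: [-180.0, 0.0, 91.8]
ft_force: [0.0, -0.0, 0.4]
finger_gap: 72.0
grip_force: 0.0
```

Call:
servo_tool(
  plan=[
    [[0,0,-0.0015,0,0.072],[0,0,0,0,0.072]],
  ],
)

```text
time: 4.5
tool_pos: [433.5, 206.1, 135.8]
tcp_rot: [-180.0, 0.0, 91.8]
ft_force: [-0.4, 0.5, 0.6]
finger_gap: 72.1
grip_force: 0.0
```

Call:
servo_tool(
  plan=[
    [[0,0,-0.0015,0,0.072],[0,0,0,0,0.072]],
  ],
)

```text
time: 4.7
tool_pos: [433.6, 206.2, 134.3]
tcp_rot: [-180.0, 0.0, 91.8]
ft_force: [-0.6, -0.1, 0.3]
finger_gap: 71.9
grip_force: 0.0
```

Call:
servo_tool(
  plan=[
    [[0,0,-0.001,0,0.072],[0,0,0,0,0.072]],
  ],
)

```text
time: 4.9
tool_pos: [433.8, 206.3, 134.0]
tcp_rot: [180.0, -0.0, 91.8]
ft_force: [-2.2, 0.3, 3.4]
finger_gap: 72.3
grip_force: 1.8
```

Call:
servo_tool(
  plan=[
    [[0,0,0.005,0,0.072],[0,0,0,0,0.066],[0,0,0,0,0.05],[0,0,0,0,0.05],[0,0,0,0,0.05],[0,0,0,0,0.05]],
  ],
  force=20,
)

```text
time: 5.5
tool_pos: [434.0, 206.3, 139.0]
tcp_rot: [179.9, -0.0, 91.8]
ft_force: [-1.0, -0.3, 6.1]
finger_gap: 59.5
grip_force: 22.4
```

Call:
servo_tool(
  plan=[
    [[0,0,0.008,0,0.05],[0,0,0.015,0,0.05],[0,0,0.03,0,0.05],[0,0,0.037,0,0.05],[-0.0209,-0.0266,0,-7.05,0.05],[-0.0209,-0.0266,0,-7.05,0.05],[-0.0209,-0.0266,0,-7.05,0.05],[-0.0209,-0.0266,0,-7.05,0.05],[0,0,0,0,0.05],[0,0,0,0,0.05]],
  ],
)

```text
time: 6.5
tool_pos: [350.0, 99.5, 228.8]
tcp_rot: [179.9, -0.1, 63.6]
ft_force: [-0.1, 0.7, -0.4]
finger_gap: 59.5
grip_force: 21.9
```

```bash
python3 - <<'E'
from h import *
np.set_printoptions(precision=1,suppress=True)
d=snap("wrist",4);s=sense();print(s['time'],s['tool_pos'],s['tcp_rot'],s['ft_force'],s['finger_gap'],s['grip_force'])
snap("top",4);snap("scene",4)
print(wells(d,300))
E
```

```text
6.55 [350.3  99.9 228.9] [180.   -0.   63.7] [ 0.3 -0.1 -1.1] 59.61916126537859 21.93235293030739
[[ 288.7  236.5 1828. ]
 [ 349.1  236.5 1820. ]
 [ 287.9  298.7 1972. ]
 [ 350.1  298.7 1973. ]]
```

View pics/wrist4.png

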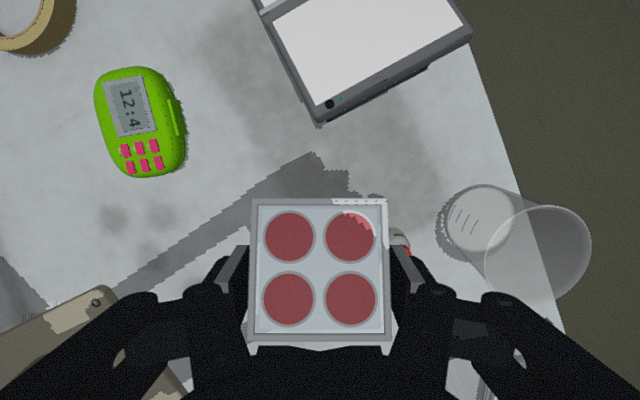

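Wrist view: the dish is held centred (248–390, 197–340) with the fingers on both sides, clear of the stand corner (320,120), red vial (400,242) and beaker (515,230). I'll lower it to the table so it pivots level.

Call:
servo_tool(
  plan=[
    [[0,0,-0.04,0,0.05],[0,0,-0.04,0,0.05],[0,0,-0.04,0,0.05],[0,0,-0.02,0,0.05],[0,0,-0.002,0,0.05],[0,0,-0.002,0,0.05],[0,0,-0.002,0,0.05],[0,0,-0.002,0,0.05],[0,0,0,0,0.05]],
  ],
)

```text
time: 7.55
tool_pos: [350.8, 99.9, 81.3]
tcp_rot: [179.9, -0.1, 63.6]
ft_force: [-0.1, -0.4, -0.7]
finger_gap: 59.6
grip_force: 22.1
```

Commanded 80.5, no contact yet.

Call:
servo_tool(
  plan=[
    [[0,0,-0.0015,0,0.05],[0,0,-0.0015,0,0.05],[0,0,0,0,0.05]],
  ],
)

```text
time: 7.85
tool_pos: [350.8, 99.6, 78.9]
tcp_rot: [179.9, -0.0, 63.6]
ft_force: [-5.6, -3.2, 12.2]
finger_gap: 59.6
grip_force: 24.1
```

Call:
servo_tool(
  plan=[
    [[0,0,-0.0015,0,0.05],[0,0,-0.0015,0,0.05],[0,0,0,0,0.05]],
  ],
)

```text
time: 8.15
tool_pos: [351.0, 99.5, 76.1]
tcp_rot: [179.9, 0.0, 63.6]
ft_force: [-5.8, -3.8, 15.2]
finger_gap: 59.9
grip_force: 25.1
```

Call:
servo_tool(
  plan=[
    [[0,0,-0.0015,0,0.05],[0,0,-0.0015,0,0.05],[0,0,0,0,0.05]],
  ],
)

```text
time: 8.45
tool_pos: [351.2, 99.4, 73.2]
tcp_rot: [179.9, -0.0, 63.6]
ft_force: [-5.5, -5.0, 16.3]
finger_gap: 59.5
grip_force: 26.1
```

Call:
servo_tool(
  plan=[
    [[0,0,-0.0015,0,0.05],[0,0,0,0,0.05]],
  ],
)

```text
time: 8.65
tool_pos: [351.4, 99.4, 71.8]
tcp_rot: [179.9, -0.0, 63.6]
ft_force: [-4.7, -5.7, 16.1]
finger_gap: 59.2
grip_force: 26.5
```

Call:
servo_tool(
  plan=[
    [[0,0,-0.0015,0,0.05],[0,0,0,0,0.05]],
  ],
)

```text
time: 8.85
tool_pos: [351.6, 99.4, 70.4]
tcp_rot: [179.8, -0.0, 63.6]
ft_force: [-4.4, -5.9, 13.8]
finger_gap: 59.3
grip_force: 26.8
```

```bash
python3 - <<'E'
from h import *
np.set_printoptions(precision=1,suppress=True)
d=snap("wrist",5)
w=wells(d,300);print(w)
f=w[:,:2];K=d
for z in (14,18): print(on_z(d,f,z))
E
```

```text
[[ 286.9  249.3 2028. ]
 [ 350.9  249.3 2020. ]
 [ 287.4  311.4 1921. ]
 [ 350.5  311.4 1922. ]]
[[345.  114.8  14. ]
 [368.9 102.9  14. ]
 [331.3  88.5  14. ]
 [356.3  76.   14. ]]
[[346.2 116.1  18. ]
 [369.2 104.7  18. ]
 [332.9  90.7  18. ]
 [357.   78.7  18. ]]
```

The well rows show about 11° of tilt left, so I'll release it here to settle flat (≈10 mm edge drop, onto the table) and regrip.

Call:
servo_tool(
  plan=[
    [[0,0,0,0,0.063],[0,0,0,0,0.068],[0,0,0,0,0.072],[0,0,0,0,0.072],[0,0,0.0015,0,0.072],[0,0,0,0,0.072]],
  ],
)

```text
time: 9.5
tool_pos: [350.1, 99.8, 70.1]
tcp_rot: [180.0, -0.0, 63.6]
ft_force: [0.0, 0.5, 0.3]
finger_gap: 71.9
grip_force: 0.0
```

```bash
python3 - <<'E'
from h import *
np.set_printoptions(precision=1,suppress=True)
d=snap("wrist",6);s=sense();print(s['tool_pos'],s['ft_force'],s['finger_gap'])
w=wells(d,300);print(w)
q=on_z(d,w[:,:2],14);print(q,q.mean(0),[np.linalg.norm(q[1]-q[0]),np.linalg.norm(q[2]-q[0]),np.linalg.norm(q[3]-q[2])])
print(on_z(d,[[320,200]],14))
E
```

```text
[350.1  99.8  70.1] [ 0.   0.3 -0.1] 71.89618954524515
[[ 291.4  254.  1857. ]
 [ 354.6  253.9 1852. ]
 [ 292.8  309.2 1572. ]
 [ 352.8  309.2 1574. ]]
[[344.1 112.6  14. ]
 [367.7 100.9  14. ]
 [332.4  89.   14. ]
 [356.   77.2  14. ]] [350.   94.9  14. ] [np.float64(26.362205054711932), np.float64(26.38280891972791), np.float64(26.38933933739282)]
[[365.1 128.2  14. ]]
```

The dish is now flat and square (wells 26.4 mm both ways). I'll centre on it and regrip.

Call:
servo_tool(
  plan=[
    [[-0.0004,-0.0047,0.0005,0,0.072],[0,0,0,0,0.066],[0,0,0,0,0.05],[0,0,0,0,0.05],[0,0,0,0,0.05],[0,0,0,0,0.05]],
  ],
  force=25,
)

```text
time: 10.15
tool_pos: [349.8, 95.0, 70.6]
tcp_rot: [180.0, 0.0, 63.6]
ft_force: [-1.2, -0.7, 3.4]
finger_gap: 59.3
grip_force: 27.4
```

```bash
cat > m.py <<'E'
from h import *
import sys
np.set_printoptions(precision=2,suppress=True)
z=float(sys.argv[2]);d=snap("wrist",sys.argv[1]);s=sense();print(s['time'],s['tool_pos'],s['tcp_rot'],s['ft_force'],s['finger_gap'],s['grip_force'])
w=wells(d,250);w=w[np.argsort(np.hypot(w[:,0]-320,w[:,1]-270))[:4]];w=w[np.argsort(w[:,1])];print(w)
q=on_z(d,w[:,:2],z);c=np.array(d["cam_to_world"])[:3,3]
e=q[np.argsort(w[:2,0])];e=e[1]-e[0]
print("centre",q.mean(0),"yaw of row",np.degrees(np.arctan2(e[1],e[0])),"sides",[np.linalg.norm(q[i]-q[0]) for i in(1,2,3)],"cam",c)
E
python3 m.py 7 14
```

```text
10.2 [349.8   95.02  70.66] [179.98   0.    63.64] [ 0.02 -2.34  3.68] 59.293848499932636 27.44448646903038
[[ 350.71  242.98 1885.  ]
 [ 287.14  243.02 1893.  ]
 [ 288.75  299.07 1609.  ]
 [ 349.16  299.13 1608.  ]]
centre [350.33  95.08  14.  ] yaw of row -26.336527245296846 sides [np.float64(26.367471262587582), np.float64(37.300219476158205), np.float64(26.40508750686672)] cam [379.36 153.56 140.2 ]
```

Call:
servo_tool(
  plan=[
    [[0,0,0.005,0,0.05],[0,0,0.02,0,0.05],[0,0,0.035,0,0.05],[0,0,0.035,0,0.05],[0,0,0.0345,0,0.05]],
  ],
)

```text
time: 10.7
tool_pos: [349.1, 95.2, 201.3]
tcp_rot: [-180.0, -0.0, 63.6]
ft_force: [0.3, 0.5, -0.7]
finger_gap: 59.4
grip_force: 27.3
```

Call:
servo_tool(
  plan=[
    [[0.0077,-0.0434,0,0,0.05],[0.0077,-0.0434,0,0,0.05],[0.0077,-0.0434,0,0,0.05],[0.0077,-0.0434,0,0,0.05],[0.0077,-0.0434,0,0,0.05],[0.0077,-0.0434,0,0,0.05],[0.0077,-0.0434,0,0,0.05],[0.0077,-0.0434,0,0,0.05],[0,0,0,0,0.05],[0,0,0,0,0.05]],
  ],
)

```text
time: 11.7
tool_pos: [410.8, -252.5, 199.5]
tcp_rot: [-179.9, -0.0, 63.5]
ft_force: [-0.4, 1.0, -0.7]
finger_gap: 59.0
grip_force: 27.4
```

```bash
python3 - <<'E'
from h import *
np.set_printoptions(precision=2,suppress=True)
d=snap("wrist",8);s=sense();print(s['time'],s['tool_pos'],s['tcp_rot'],s['ft_force'],s['finger_gap'],s['grip_force'])
w=wells(d,250);print(w)
for z in(31,s['tool_pos'][2]-56.6): print(on_z(d,w[:,:2],z))
E
```

```text
11.75 [ 410.84 -251.64  199.54] [-179.91   -0.05   63.59] [ 0.12 -0.17 -0.1 ] 59.64610017605829 27.390015721321106
[[ 299.49   86.    748.  ]
 [ 337.72   86.01  746.  ]
 [ 300.19  125.11  694.  ]
 [ 337.27  125.07  694.  ]
 [ 350.62  242.94 1880.  ]
 [ 287.1   242.92 1891.  ]
 [ 288.71  298.96 1609.  ]
 [ 349.11  299.   1608.  ]
 [ 156.22  288.96  277.  ]]
[[ 436.26 -171.6    31.  ]
 [ 459.9  -183.39   31.  ]
 [ 424.57 -195.31   31.  ]
 [ 448.16 -207.04   31.  ]
 [ 418.6  -292.67   31.  ]
 [ 374.12 -270.52   31.  ]
 [ 351.94 -314.97   31.  ]
 [ 396.51 -337.17   31.  ]
 [ 257.91 -258.64   31.  ]]
[[ 438.31 -182.2   142.94]
 [ 450.84 -188.45  142.94]
 [ 432.12 -194.76  142.94]
 [ 444.62 -200.98  142.94]
 [ 428.96 -246.36  142.94]
 [ 405.38 -234.62  142.94]
 [ 393.63 -258.17  142.94]
 [ 417.25 -269.93  142.94]
 [ 343.8  -228.32  142.94]]
```

View pics/wrist8.png

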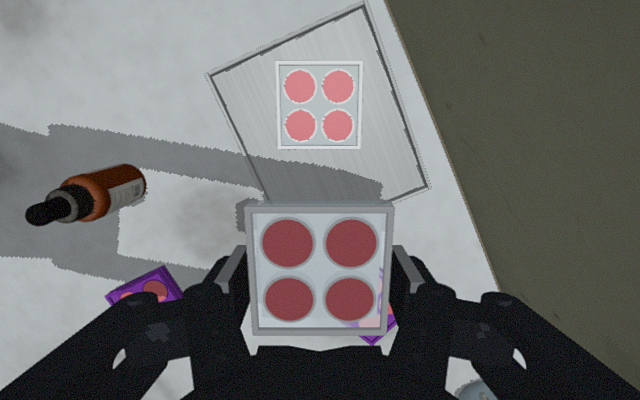

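The pile (319,105) and held dish (320,270) are parallel in the view, and the pile measurements agree within 0.3 mm with the earlier look. The correction is (30.9, 67.9) mm, then down.

Call:
servo_tool(
  plan=[
    [[0.0155,0.034,0,0,0.05],[0.0154,0.0339,0,0,0.05],[0,0,-0.03,0,0.05],[0,0,-0.03,0,0.05],[0,0,-0.015,0,0.05],[0,0,-0.01,0,0.05],[0,0,-0.005,0,0.05],[0,0,0,0,0.05],[0,0,0,0,0.05]],
  ],
)

```text
time: 12.65
tool_pos: [442.7, -184.4, 111.0]
tcp_rot: [179.9, 0.0, 63.6]
ft_force: [-0.6, -0.2, -0.7]
finger_gap: 59.3
grip_force: 27.4
```

Call:
servo_tool(
  plan=[
    [[0,0,-0.0015,0,0.05],[0,0,-0.0015,0,0.05],[0,0,-0.0015,0,0.05],[0,0,0,0,0.05]],
  ],
)

```text
time: 13.05
tool_pos: [442.0, -184.3, 105.4]
tcp_rot: [-180.0, 0.0, 63.6]
ft_force: [0.5, -0.5, -0.9]
finger_gap: 59.4
grip_force: 27.4
```

Call:
servo_tool(
  plan=[
    [[0,0,-0.0015,0,0.05],[0,0,-0.0015,0,0.05],[0,0,0,0,0.05]],
  ],
)

```text
time: 13.35
tool_pos: [442.3, -184.6, 102.8]
tcp_rot: [180.0, 0.0, 63.6]
ft_force: [-1.1, -0.7, 1.9]
finger_gap: 59.5
grip_force: 27.8
```

Call:
servo_tool(
  plan=[
    [[0,0,-0.0008,0,0.05],[0,0,0,0,0.05]],
  ],
)

```text
time: 13.55
tool_pos: [442.3, -184.8, 102.5]
tcp_rot: [180.0, 0.0, 63.6]
ft_force: [-4.5, -1.5, 8.8]
finger_gap: 59.3
grip_force: 28.5
```

```bash
python3 m.py 9 45
```

```text
13.6 [ 442.3  -184.82  102.5 ] [179.96   0.05  63.63] [-3.26 -0.5   9.23] 59.21399020720598 28.463826030492783
[[ 350.59  243.04 1882.  ]
 [ 287.03  243.09 1892.  ]
 [ 288.71  299.07 1608.  ]
 [ 349.03  299.1  1607.  ]]
centre [ 442.62 -185.16   45.  ] yaw of row -26.33003597598842 sides [np.float64(26.546571523999454), np.float64(37.524847757299774), np.float64(26.557873674581042)] cam [ 471.91 -126.19  172.02]
```

I made a sum error: the mean y of the held dish was −252.3, not −257.3, so it sits 5 mm off on the rim, level and lightly touching. I'll lift, back off and re-measure.

Call:
servo_tool(
  plan=[
    [[0,0,0.004,0,0.05],[0,0,0.02,0,0.05],[0,0,0.036,0,0.05],[0,0,0.0383,0,0.05],[-0.0155,-0.034,0,0,0.05],[-0.0154,-0.0339,0,0,0.05],[0,0,0,0,0.05],[0,0,0,0,0.05]],
  ],
)

```text
time: 14.4
tool_pos: [410.9, -252.4, 199.8]
tcp_rot: [-180.0, -0.0, 63.5]
ft_force: [-0.2, -0.5, -1.0]
finger_gap: 59.4
grip_force: 27.4
```

```bash
cat > p.py <<'E'
from h import *
import sys
np.set_printoptions(precision=2,suppress=True)
d=snap("wrist",sys.argv[1]);s=sense();print(s['time'],s['tool_pos'],s['tcp_rot'],s['finger_gap'])
w=wells(d,250)
h=w[(w[:,2]>1300)];p=w[(w[:,2]>500)&(w[:,2]<1300)&(w[:,1]<180)]
zp=float(sys.argv[2]); H=on_z(d,h[:,:2],s['tool_pos'][2]-56.6) if len(h) else None; P=on_z(d,p[:,:2],zp)
for q in(P,H):
    if q is None: continue
    q=q[np.argsort(q[:,0])]; print(len(q),q.mean(0),np.linalg.norm(q[1]-q[0]),np.linalg.norm(q[2]-q[0]),"row deg",np.degrees(np.arctan2(*(q[2]-q[0])[[1,0]])), np.degrees(np.arctan2(*(q[3]-q[1])[[1,0]])))
if H is not None: print("shift",P.mean(0)-H.mean(0))
E
python3 p.py 10 31
```

```text
14.45 [ 411.09 -251.78  199.61] [-179.96   -0.04   63.58] 59.23604504246542
4 [ 442.53 -188.54   31.  ] 26.353496029680098 26.362707612070423 row deg -26.321779299525982 -26.17156589230043
4 [ 411.35 -252.29  143.01] 26.35982549736976 26.406281348457146 row deg -26.510795524608298 -26.49781540113352
shift [  31.19   63.75 -112.01]
```

Call:
servo_tool(
  plan=[
    [[0.0156,0.0319,0,0,0.05],[0.0156,0.0318,0,0,0.05],[0,0,-0.03,0,0.05],[0,0,-0.03,0,0.05],[0,0,-0.015,0,0.05],[0,0,-0.01,0,0.05],[0,0,-0.005,0,0.05],[0,0,0,0,0.05],[0,0,0,0,0.05]],
  ],
)

```text
time: 15.35
tool_pos: [443.0, -188.6, 110.9]
tcp_rot: [179.9, 0.0, 63.6]
ft_force: [0.5, -0.4, 0.9]
finger_gap: 59.3
grip_force: 27.4
```

Call:
servo_tool(
  plan=[
    [[0,0,-0.0015,0,0.05],[0,0,-0.0015,0,0.05],[0,0,-0.0015,0,0.05],[0,0,-0.0015,0,0.05],[0,0,0,0,0.05]],
  ],
)

```text
time: 15.85
tool_pos: [442.2, -188.4, 103.7]
tcp_rot: [-180.0, -0.0, 63.6]
ft_force: [0.1, -0.2, -1.6]
finger_gap: 59.5
grip_force: 27.4
```

Call:
servo_tool(
  plan=[
    [[0,0,-0.0015,0,0.05],[0,0,-0.0008,0,0.05],[0,0,0,0,0.05]],
  ],
)

```text
time: 16.15
tool_pos: [442.4, -188.5, 101.8]
tcp_rot: [-180.0, 0.0, 63.6]
ft_force: [-0.6, 0.1, -0.1]
finger_gap: 59.6
grip_force: 27.7
```

```bash
python3 m.py 11 45
```

```text
16.2 [ 442.45 -188.46  101.72] [180.     0.    63.63] [ 0.18  0.25 -0.07] 59.22985927170109 27.805422842843655
[[ 287.09  242.93 1895.  ]
 [ 350.58  242.95 1880.  ]
 [ 288.73  298.96 1608.  ]
 [ 349.09  299.   1611.  ]]
centre [ 442.95 -188.35   45.  ] yaw of row -26.3906638018387 sides [np.float64(26.352948469648844), np.float64(26.35999443222389), np.float64(37.32390006998726)] cam [ 472.05 -129.9   171.29]
```

Call:
servo_tool(
  plan=[
    [[0,0,-0.0007,0,0.05],[0,0,0,0,0.05]],
  ],
)

```text
time: 16.4
tool_pos: [442.5, -188.5, 101.7]
tcp_rot: [-180.0, 0.0, 63.6]
ft_force: [-3.1, 1.8, 8.1]
finger_gap: 59.4
grip_force: 28.8
```

Call:
servo_tool(
  plan=[
    [[0,0,0,0,0.062],[0,0,0,0,0.066],[0,0,0,0,0.072],[0,0,0,0,0.072],[0,0,0.015,0,0.075],[0,0,0.04,0,0.08],[0,0,0.045,0,0.08],[-0.0156,-0.0319,0,0,0.08],[-0.0156,-0.0318,0,0,0.08],[0,0,0,0,0.08]],
  ],
)

```text
time: 17.4
tool_pos: [410.1, -255.0, 201.6]
tcp_rot: [179.9, 0.1, 63.5]
ft_force: [-0.2, -0.6, -0.3]
finger_gap: 80.4
grip_force: 0.0
```

```bash
python3 p.py 12 45
```

```text
17.45 [ 410.57 -253.46  201.16] [179.98   0.01  63.46] 80.01982335469451
4 [ 442.91 -188.61   45.  ] 26.40054507316204 26.452829736836094 row deg -26.42009058350087 -26.365699882242737
```

View pics/wrist12.png

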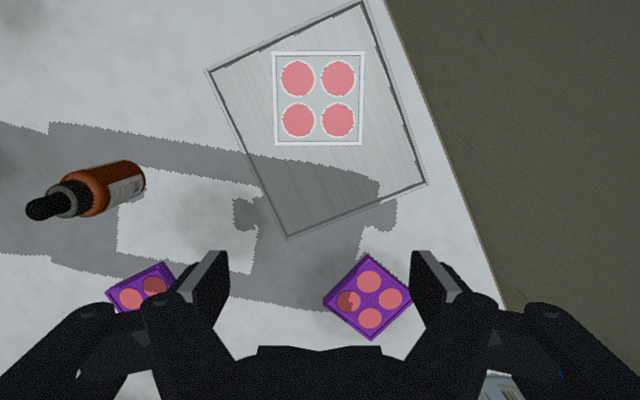

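The view shows the third dish on the pile (319,100), square and concentric with the fingers clear, and the numbers give its lid at z≈45. Now for dish_c.

Call:
servo_tool(
  plan=[
    [[0.0019,0.048,0,2.6,0.072],[0.0019,0.048,0,2.6,0.072],[0.0019,0.048,0,2.6,0.072],[0.0019,0.048,0,2.6,0.072],[0.0019,0.048,0,2.6,0.072],[0.0019,0.048,0,2.6,0.072],[0.0019,0.048,0,2.6,0.072],[0.0019,0.048,0,2.6,0.072],[0.0019,0.048,0,2.6,0.072],[0.0019,0.048,0,2.6,0.072]],
  ],
)

```text
time: 18.45
tool_pos: [429.1, 230.8, 200.7]
tcp_rot: [-180.0, -0.0, 89.8]
ft_force: [1.6, -1.4, -0.0]
finger_gap: 72.1
grip_force: 0.0
```

Call:
servo_tool(
  plan=[
    [[0.002,0.0485,0,2.1,0.072],[0,0,-0.04,0,0.072],[0,0,-0.035,0,0.072],[0,0,0,0,0.072],[0,0,0,0,0.072]],
  ],
)

```text
time: 18.95
tool_pos: [431.2, 276.5, 125.6]
tcp_rot: [-179.9, 0.1, 91.8]
ft_force: [0.8, 0.4, 0.9]
finger_gap: 72.1
grip_force: 0.0
```

```bash
python3 m.py 13 48.7; python3 - <<'E'
from h import *
np.set_printoptions(precision=1,suppress=True)
d=pickle.load(open("pics/wrist13.pkl","rb"));w=wells(d,300);print(w)
E
```

```text
19.0 [432.47 276.83 127.23] [179.97  -0.02  91.73] [0.1  0.4  0.01] 71.71728035147457 0.0
[[ 295.26  221.47 1418.  ]
 [ 348.6   221.58 1410.  ]
 [ 294.53  275.91 1523.  ]
 [ 349.31  276.07 1528.  ]]
centre [432.19 278.22  48.7 ] yaw of row 1.6863524017561415 sides [np.float64(25.192522007978976), np.float64(28.511542957571834), np.float64(38.77316794757513)] cam [429.34 342.05 195.12]
[[ 295.3  221.5 1418. ]
 [ 348.6  221.6 1410. ]
 [ 294.5  275.9 1523. ]
 [ 349.3  276.1 1528. ]]
```

Call:
servo_tool(
  plan=[
    [[0.001,-0.001,-0.008,0,0.072],[0,0,-0.008,0,0.072],[0,0,-0.004,0,0.072],[0,0,0,0,0.066],[0,0,0,0,0.05],[0,0,0,0,0.05],[0,0,0,0,0.05],[0,0,0,0,0.05]],
  ],
  force=20,
)

```text
time: 19.8
tool_pos: [433.3, 275.4, 106.1]
tcp_rot: [180.0, -0.0, 91.7]
ft_force: [-0.1, -0.7, -0.2]
finger_gap: 59.7
grip_force: 22.5
```

Call:
servo_tool(
  plan=[
    [[0,0,0.008,0,0.05],[0,0,0.024,0,0.05],[0,0,0.045,0,0.05],[0,0,0.045,0,0.05],[-0.0166,-0.0355,0,-5.62,0.05],[-0.0166,-0.0355,0,-5.62,0.05],[-0.0166,-0.0355,0,-5.62,0.05],[-0.0166,-0.0355,0,-5.62,0.05],[-0.0166,-0.0355,0,-5.62,0.05],[0,0,0,0,0.05]],
  ],
)

```text
time: 20.8
tool_pos: [348.9, 95.1, 228.3]
tcp_rot: [179.9, 0.0, 63.3]
ft_force: [0.2, 0.1, -0.9]
finger_gap: 59.4
grip_force: 22.5
```

```bash
python3 m.py 14 170
```

```text
20.85 [349.95  96.56 228.71] [179.9   -0.06  63.44] [ 0.18  0.3  -1.41] 59.52890454302127 22.463700771331787
[[ 288.55  232.51 1837.  ]
 [ 349.23  232.52 1835.  ]
 [ 287.71  294.92 1992.  ]
 [ 350.18  294.93 1994.  ]]
centre [350.63  97.39 170.  ] yaw of row -26.771369238120283 sides [np.float64(25.2704088814595), np.float64(29.36632594661019), np.float64(39.5139522282898)] cam [378.86 153.56 297.84]
```

Call:
servo_tool(
  plan=[
    [[0,0,-0.04,0,0.05],[0,0,-0.04,0,0.05],[0,0,-0.04,0,0.05],[0,0,-0.02,0,0.05],[0,0,-0.004,0,0.05],[0,0,-0.002,0,0.05],[0,0,-0.002,0,0.05],[0,0,-0.0015,0,0.05],[0,0,-0.0015,0,0.05],[0,0,0,0,0.05]],
  ],
)

```text
time: 21.85
tool_pos: [351.6, 97.9, 79.0]
tcp_rot: [179.9, -0.1, 63.6]
ft_force: [-4.3, -2.8, 12.2]
finger_gap: 59.5
grip_force: 24.1
```

Call:
servo_tool(
  plan=[
    [[0,0,-0.0015,0,0.05],[0,0,-0.0015,0,0.05],[0,0,-0.0015,0,0.05],[0,0,0,0,0.05]],
  ],
)

```text
time: 22.25
tool_pos: [352.0, 97.7, 74.8]
tcp_rot: [179.8, -0.1, 63.6]
ft_force: [-5.1, -5.0, 13.9]
finger_gap: 59.5
grip_force: 25.3
```

Call:
servo_tool(
  plan=[
    [[0,0,-0.0015,0,0.05],[0,0,-0.0015,0,0.05],[0,0,-0.0015,0,0.05],[0,0,0,0,0.05]],
  ],
)

```text
time: 22.65
tool_pos: [352.3, 97.6, 70.4]
tcp_rot: [179.8, -0.1, 63.6]
ft_force: [-4.3, -6.5, 12.8]
finger_gap: 59.6
grip_force: 26.4
```

```bash
python3 m.py 15 14
```

```text
22.7 [352.3   97.57  70.41] [179.78  -0.06  63.64] [-3.91 -6.4  12.43] 59.41101335743789 26.38750970363617
[[ 351.05  243.85 2039.  ]
 [ 286.75  243.9  2045.  ]
 [ 350.57  306.15 1936.  ]
 [ 287.32  306.19 1934.  ]]
centre [352.25  95.96  14.  ] yaw of row -26.407301136481472 sides [np.float64(26.649017053922517), np.float64(29.475807370392264), np.float64(40.07556642387638)] cam [381.63 156.17 140.05]
```

Same state as before (about 10° left). I'll release it.

Call:
servo_tool(
  plan=[
    [[0,0,0,0,0.063],[0,0,0,0,0.068],[0,0,0,0,0.072],[0,0,0,0,0.072],[0,0,0.0015,0,0.072],[0,0,0,0,0.072]],
  ],
)

```text
time: 23.3
tool_pos: [350.3, 97.9, 69.6]
tcp_rot: [180.0, -0.0, 63.6]
ft_force: [-0.5, 0.3, 0.0]
finger_gap: 71.9
grip_force: 0.0
```

```bash
python3 m.py 16 14
```

```text
23.35 [350.28  97.92  69.58] [179.99  -0.01  63.63] [-0.52 -0.86  0.76] 71.92454066487761 0.0
[[ 356.16  248.17 1890.  ]
 [ 292.32  248.18 1898.  ]
 [ 354.31  304.22 1610.  ]
 [ 293.67  304.25 1614.  ]]
centre [351.93  95.33  14.  ] yaw of row -26.36986176326273 sides [np.float64(26.38983448100502), np.float64(26.400358979297348), np.float64(37.34768042183951)] cam [379.87 156.45 139.18]
```

Call:
servo_tool(
  plan=[
    [[0.0011,-0.0028,0.001,0,0.072],[0,0,0,0,0.066],[0,0,0,0,0.05],[0,0,0,0,0.05],[0,0,0,0,0.05],[0,0,0,0,0.05]],
  ],
  force=25,
)

```text
time: 23.95
tool_pos: [351.6, 95.0, 70.7]
tcp_rot: [180.0, -0.0, 63.6]
ft_force: [-1.9, -2.2, 4.2]
finger_gap: 59.6
grip_force: 27.5
```

```bash
python3 m.py 17 14
```

```text
24.0 [351.59  95.    70.72] [179.97  -0.    63.63] [ 0.45 -2.99  4.63] 59.417647690964586 27.526477575302124
[[ 287.2   242.39 1896.  ]
 [ 350.71  242.4  1894.  ]
 [ 288.72  298.51 1604.  ]
 [ 349.21  298.52 1605.  ]]
centre [352.24  95.3   14.  ] yaw of row -26.389518630012912 sides [np.float64(26.340118606649625), np.float64(26.373858586457985), np.float64(37.31769334334643)] cam [381.13 153.56 140.27]
```

Call:
servo_tool(
  plan=[
    [[0,0,0.005,0,0.05],[0,0,0.02,0,0.05],[0,0,0.04,0,0.05],[0,0,0.04,0,0.05],[0,0,0.0385,0,0.05]],
  ],
)

```text
time: 24.5
tool_pos: [350.6, 95.2, 215.4]
tcp_rot: [-180.0, 0.0, 63.6]
ft_force: [1.1, 0.2, -0.1]
finger_gap: 59.3
grip_force: 27.4
```

Call:
servo_tool(
  plan=[
    [[0.0075,-0.0434,0,0,0.05],[0.0075,-0.0434,0,0,0.05],[0.0075,-0.0434,0,0,0.05],[0.0075,-0.0434,0,0,0.05],[0.0075,-0.0434,0,0,0.05],[0.0075,-0.0434,0,0,0.05],[0.0075,-0.0434,0,0,0.05],[0.0075,-0.0434,0,0,0.05],[0,0,0,0,0.05],[0,0,0,0,0.05]],
  ],
)

```text
time: 25.5
tool_pos: [410.8, -252.5, 213.4]
tcp_rot: [-179.9, -0.1, 63.5]
ft_force: [0.2, -0.2, -0.7]
finger_gap: 59.5
grip_force: 27.4
```

```bash
python3 p.py 18 45
```

```text
25.55 [ 410.9  -251.61  213.47] [-179.9    -0.05   63.59] 59.3362067785329
4 [ 442.87 -188.63   45.  ] 26.370295133144264 26.456674582924247 row deg -26.379777342908753 -26.34720088130321
4 [ 411.46 -251.91  156.87] 26.336745337484526 26.363072077741936 row deg -26.378471069651823 -26.394248315617716
shift [  31.41   63.28 -111.87]
```

Call:
servo_tool(
  plan=[
    [[0.0157,0.0317,0,0,0.05],[0.0157,0.0316,0,0,0.05],[0,0,-0.03,0,0.05],[0,0,-0.03,0,0.05],[0,0,-0.015,0,0.05],[0,0,-0.01,0,0.05],[0,0,-0.005,0,0.05],[0,0,0,0,0.05],[0,0,0,0,0.05]],
  ],
)

```text
time: 26.45
tool_pos: [443.3, -189.0, 125.0]
tcp_rot: [179.9, 0.0, 63.6]
ft_force: [0.1, -0.6, 0.2]
finger_gap: 59.3
grip_force: 27.4
```

Call:
servo_tool(
  plan=[
    [[0,0,-0.0015,0,0.05],[0,0,-0.0015,0,0.05],[0,0,-0.0015,0,0.05],[0,0,-0.0015,0,0.05],[0,0,0,0,0.05]],
  ],
)

```text
time: 26.95
tool_pos: [442.5, -188.8, 117.7]
tcp_rot: [-180.0, -0.0, 63.6]
ft_force: [0.2, -0.2, -0.6]
finger_gap: 59.7
grip_force: 27.4
```

Call:
servo_tool(
  plan=[
    [[0,0,-0.0015,0,0.05],[0,0,-0.0008,0,0.05],[0,0,0,0,0.05]],
  ],
)

```text
time: 27.25
tool_pos: [442.8, -188.9, 115.8]
tcp_rot: [-180.0, 0.0, 63.6]
ft_force: [-0.7, 0.3, 1.3]
finger_gap: 59.1
grip_force: 27.8
```

```bash
python3 m.py 19 59
```

```text
27.3 [ 442.74 -188.86  115.75] [180.     0.    63.63] [-1.47 -0.01 -0.14] 59.25150293851323 27.81325126066804
[[ 350.61  242.28 1892.  ]
 [ 287.04  242.31 1892.  ]
 [ 288.66  298.41 1603.  ]
 [ 349.08  298.42 1605.  ]]
centre [ 443.36 -188.5    59.  ] yaw of row -26.34363561006852 sides [np.float64(26.376360033879827), np.float64(37.31621983097769), np.float64(26.382017047637056)] cam [ 472.35 -130.31  185.31]
```

Inside the rim, with the lid at the right height (≈59 mm). Final touch, then release and withdraw.

Call:
servo_tool(
  plan=[
    [[0,0,-0.0006,0,0.05],[0,0,0,0,0.05],[0,0,0,0,0.062],[0,0,0,0,0.066],[0,0,0,0,0.072],[0,0,0,0,0.072],[0,0,0.015,0,0.075],[0,0,0.04,0,0.08],[0,0,0.045,0,0.08],[0,0,0,0,0.08]],
  ],
)

```text
time: 28.3
tool_pos: [445.9, -190.5, 222.2]
tcp_rot: [179.4, 0.0, 63.6]
ft_force: [0.4, -0.8, 0.5]
finger_gap: 79.9
grip_force: 0.0
```

Call:
servo_tool(
  plan=[
    [[-0.0156,-0.0319,0,0,0.08],[-0.0156,-0.0318,0,0,0.08],[0,0,0,0,0.08],[0,0,0,0,0.08]],
  ],
)

```text
time: 28.7
tool_pos: [411.2, -252.9, 214.7]
tcp_rot: [-180.0, -0.0, 63.5]
ft_force: [0.8, 0.2, -0.3]
finger_gap: 79.6
grip_force: 0.0
```

```bash
python3 p.py 20 59; python3 - <<'E'
from h import *
np.set_printoptions(precision=2,suppress=True)
# check tilt / height: triangulate pile-top wells between wrist and a second wrist view later; here wells raw
print(wells(pickle.load(open("pics/wrist20.pkl","rb")),400))
E
```

```text
28.75 [ 411.5  -252.24  214.68] [-179.97   -0.03   63.58] 79.92516192902826
4 [ 443.28 -188.82   59.  ] 26.425888001688673 26.46427430222782 row deg -26.279405850203013 -26.259106797756914
[[298.33  82.72 849.  ]
 [338.84  82.54 839.  ]
 [299.03 124.16 777.  ]
 [338.42 124.   770.  ]]
```

```bash
python3 -c "
from bench import r
print(r.hand_in())"
```

```text
the job is handed in; nothing more can be done
None
```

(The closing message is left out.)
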